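# Start the resin curing lamp

### The arm

A 7-joint arm with a two-finger parallel gripper is mounted at the origin on the work surface. World frame = base frame: x ahead of the robot, y to its left, z up, the work surface at z = 0. Lengths are in m, angles in degrees, forces in N, time in s.
With the tool pointing down it reaches from about 0.425 to 0.875 m from the base axis. Payload 4.7 kg.
Tool frame: the origin (TCP) lies on the centre line of the jaws, within the pads' length; the fingertips stand 17 mm ahead of it and the grasp point (between the pads) lies 2 mm behind it; z points along the fingers, y is the line along which they close (so a half turn about z gives the same grasp; the last joint's range is limited). The gripper opens to 87 mm and grips with 3 to 60 N. Pads are 19 mm wide; open, the fingers measure 117 mm over their backs; the gripper's body (75 mm by 190 mm) begins 51 mm behind the grasp point.
Start: joints at [-65.483, 18.392, -4.016, 83.108, 1.295, 78.541, -3.26], TCP at [0.261, 0.595, 0.24] pointing down, gripper open.
Joint ranges: [-163.93, 163.93], [-17.29, 119.83], [-79.2, 71.16], [3.27, 140.29], [-89.18, 269.18], [5.43, 117.66], [-154.24, 154.24]. Speed limits (degrees/s): [147.25, 147.25, 180, 180, 180, 180, 180].

### API

Orientations are given as [roll, pitch, yaw] about the fixed x, y, z axes, in that order (R = Rz(yaw) Ry(pitch) Rx(roll)).
In Python, from cell import env, read_camera gives the robot as it stands.
- The arm moves only by the shell command python3 -m jog 'ROWS' [FORCE]. ROWS is JSON, a list of rows, each a list of 5 numbers: the opening, from 0 (shut) to 1 (fully open), then the shift along the tool's x, y, z each as a share of 0.02 m, from -1 to 1, then the turn about the tool's z as a share of 45 degrees, from -1 to 1. In form: [[gripper, x, y, z, yaw], ...]. A call has 1 to 12 rows; each row shifts and turns the commanded pose from where the row before left it, along the tool's axes as they then stand; what a row does not reach is not made up. A row lasts 1/12 s, in which the tool goes at most 41.7 mm and 7.16 degrees, less where a joint would pass 70% of its speed; a pose out of reach is approached as far as the arm can. A call with a number of a shift or a turn outside -1 to 1 is refused whole. A call with a gripper value outside its range is refused whole. The fingers move at their own pace and stop on an object; FORCE is the grip in N (left out, the last holds). Time passes only in rows, so rows that do not move let the fingers close. It gives the time, the measured TCP pose, the force, the opening and the grip force at its end, in the units of the state.
- env.get_obs(): the state, without advancing time (a new reading comes with each control period).
- read_camera(name): name is "side" or "top"; returns a dict with "color" (384x512x3 uint8, red, green, blue), "range_z" (384x512 float32, m along the optical axis (not along the pixel's ray), 0 where there is no reading), "mtx" (3x3 intrinsics, pixels), "world_from_camera" (4x4, takes a point from camera to world coordinates). Camera axes: x right, y down, z forward; pixel columns grow to the right and rows downward; lengths in m; the calibration is good to about 2 mm. A picture is of the moment at which its call begins.
- env.sign_off(): hands the job in; it is judged then, once.
The state is a dict: "time_s": time; "qpos": joint angles; "joint_velocities": joint speeds; "effort": joint torques, N m; "tool_pos": TCP position; "tool_rot": TCP orientation; "force": force on the tool from outside, world axes, zero at the start; "wrist_torque": the same for the moment, N m; "grip_width": finger opening in m; "grasp_force": force on a finger pad.
Only numpy, scipy, OpenCV 4.12 (cv2) and the standard library are available. Lean on these libraries where they do the work, as an engineer would, in place of code of your own. Each camera call takes 0.05 s, during which the arm holds its last target. There are 200 camera calls.

### The job

The amber resin pendants are ready to cure. With the fingertips, gently push the lamp's tray fully home, then lightly press the long bar-shaped key on top of the lamp and let it come back up. Grasp and lift nothing, do not press the round or the square key, and leave the tin, the bead caddy and the pliers where they are.

Things in the scene. Friction and masses are not known exactly. Their poses are not given: they have to be found in the camera images.
- lamp: White resin curing lamp, fixed on the table: box 180 mm deep (its x), 200 mm wide (y), 75 mm high, open at its front (-x side, facing the robot). Origin: centre of its underside; z up. Its yaw varies up to 0.3 rad. On its top, 45 mm ahead of its centre (x = -0.045), three grey keys stand in a row at y = -0.055, 0 and +0.055; their order varies.
- tray (a joint): How far the lamp's tray stands out of its front, in m: 0 = fully home against its stop, up to 0.09 = out; starts between 0.05 and 0.085. It slides along the lamp's x axis with about 2 N of friction plus 12 N per m/s of speed, has no spring and stays where it is left.
- tray_front (a point): Centre of the outer face (it looks to the lamp's -x) of the tray's upright grey front plate: 150 mm wide (lamp's y), 8 mm thick, from 10 to 48 mm above the table; this point is 29 mm above it. With the tray home it lies 98 mm ahead of the lamp's centre, the plate 8 mm proud of the lamp's front. Axes as the lamp's.
- key_bar (a joint): Travel of the bar-shaped key in m: 0 = up, 0.005 = fully down. It springs back: about 1.5 N starts it moving, about 4 N takes it fully down.
- key_bar_top (a point): Centre of the top of the bar-shaped key, the one to press: a grey bar 42 mm long (lamp's x) by 14 mm wide (lamp's y); its top is 9 mm above the lamp's top, 84 mm above the table. Axes as the lamp's.
- key_round (a joint): Travel of the round key in m, not to be pressed; same spring and travel.
- key_round_top (a point): Centre of the top of the round grey key, 20 mm across, 9 mm above the lamp's top.
- key_square (a joint): Travel of the square key in m, not to be pressed; same spring and travel.
- key_square_top (a point): Centre of the top of the square grey key, 20 x 20 mm, 9 mm above the lamp's top.
- tin: Bystander: round metal tin, 47 mm across and 38 mm high, standing loose on the rear half of the lamp's top. Origin: centre of its underside.
- caddy: Bystander: bead caddy, two glass bowls 62 mm across and 34 mm high, side by side along its y (146 mm over both), with an upright turned wooden handle 95 mm high between them, standing loose on the table to the lamp's left (+y) beside the tray. Origin: centre of its underside, below the handle.
- pliers: Bystander: small pliers with blue grips, 130 mm long (their x), 55 mm wide and 10 mm high, lying loose on the table to the right (-y) of the tray. Origin: on the table below their middle.

How it is judged (in metres and radians):
On the way, in this order (a step that is already met when the one before it is completed fails the run):
1. the tray is pushed fully home (within 3 mm) (value of joint tray below 0.003 m), for 0.1 s.
2. the bar-shaped key is pressed down at least 3 mm by the fingers (value of joint key_bar above 0.003 m and contact force between the fingers and key_bar above 0.5 N and value of joint tray below 0.003 m), for 0.05 s.
At the end, for the whole second after the job is handed in: The tray is home within 3 mm, the bar-shaped key has been pressed and, like the others, is up again (within 1 mm), and the tin, caddy and pliers stand within 10 mm of where they were, upright within 0.15 rad (value of joint tray below 0.003 m and value of joint each of key_bar, key_round, key_square below 0.001 m and distance of each of tin, caddy, pliers from where it was at the start of the episode below 0.01 m and angle between each of tin, caddy, pliers's own z axis and vertical below 0.15 rad); the robot touches nothing.
It fails at once if the round or the square key is pressed (more than 1.5 mm) (value of joint any of key_round, key_square above 0.0015 m).
It fails at once if the bar-shaped key is pressed (more than 2 mm) while the tray is still out (more than 5 mm) (value of joint key_bar above 0.002 m and value of joint tray above 0.005 m).
It fails at once if the key is pressed with more than 20 N (contact force between the arm and key_bar above 20 N).
It fails at once if the tray is pushed with more than 40 N (contact force between the arm and tray above 40 N).
It fails at once if a bystander is lifted, carried, knocked over or moved more than 10 mm (distance of any of tin, caddy, pliers from where it was at the start of the episode above 0.01 m or angle between any of tin, caddy, pliers's own z axis and vertical above 0.15 rad).
It also fails if it takes over 42 s, if anything falls off the work surface, if the arm or the gripper's body presses on something with over 40 N, if the wrist force passes 120 N, or if a joint passes its speed limit or range.

## Working session

There is one attempt and no reset: what is moved stays moved. The work goes in short steps, Python scripts to look and compute and a shell command to move; the robot and the scene stay as the last step left them, time stands still between calls to the robot, and variables do not carry over. Pictures are saved under pics/ and viewed, at most 10 in all, crops included, and the job is handed in when it is done.

```bash
ls; mkdir -p pics
python3 - <<'E'
from cell import env, read_camera
import cv2, numpy as np
for n in("top","side"):
    c=read_camera(n); cv2.imwrite(f"pics/{n}0.png",c["color"][...,::-1]); np.savez(f"{n}0.npz",**c)
    print(n,c["mtx"].round(1).tolist(),c["world_from_camera"].round(3).tolist())
o=env.get_obs(); print({k:np.round(o[k],3).tolist() for k in("time_s","tool_pos","tool_rot","force","grip_width")})
E
```

```text
pics
top [[416.7, 0.0, 252.1], [0.0, 416.7, 189.7], [0.0, 0.0, 1.0]] [[0.018, -0.99, 0.14, 0.483], [-1.0, -0.02, -0.007, 0.05], [0.01, -0.14, -0.99, 0.956], [0.0, 0.0, 0.0, 1.0]]
side [[365.8, 0.0, 252.8], [0.0, 365.8, 192.0], [0.0, 0.0, 1.0]] [[0.719, -0.473, 0.509, 0.216], [-0.695, -0.496, 0.521, -0.349], [0.006, -0.728, -0.686, 0.586], [0.0, 0.0, 0.0, 1.0]]
{'time_s': 0.1, 'tool_pos': [0.261, 0.595, 0.239], 'tool_rot': [-179.903, 0.005, 156.294], 'force': [-0.065, 0.332, 0.907], 'grip_width': 0.087}
```

View pics/top0.png

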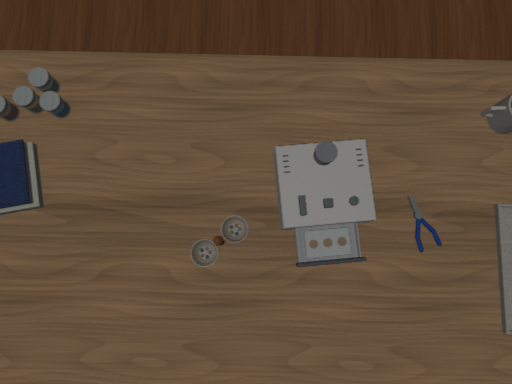

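View pics/side0.png

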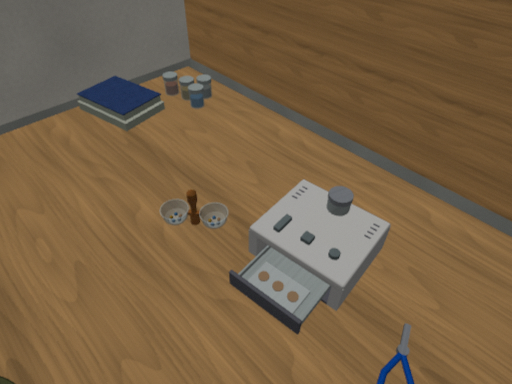

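The top view shows the lamp at cols 275–374, rows 140–228. The bar key is at (303,205), the square key at (328,203), the round key at (354,201), and the tray front runs along row ~262. The caddy is at (219,240), with its nearest bowl at (235,229), and the pliers are at (423,225). The side view agrees: bar (283,223), square (308,238), round (334,253), front plate (265,300).

```bash
cat > h.py <<'E'
import numpy as np, cv2
def load(n,tag="0"): return dict(np.load(f"{n}{tag}.npz"))
def ray(c,u,v):
    T=c["world_from_camera"]; d=T[:3,:3]@np.linalg.inv(c["mtx"])@[u,v,1]; return T[:3,3],d
def plane(c,u,v,z):
    o,d=ray(c,u,v); return o+d*(z-o[2])/d[2]
def tri(a,b):
    A=[];B=[]
    for o,d in(a,b):
        d=d/np.linalg.norm(d); P=np.eye(3)-np.outer(d,d); A.append(P);B.append(P@o)
    return np.linalg.solve(sum(A),sum(B))
def cloud(c):
    v,u=np.mgrid[:384,:512]; z=c["range_z"]; K=c["mtx"]
    p=np.stack([(u-K[0,2])/K[0,0]*z,(v-K[1,2])/K[1,1]*z,z],-1)
    T=c["world_from_camera"]; return p@T[:3,:3].T+T[:3,3]
E
python3 - <<'E'
from h import *
C={n:load(n) for n in("top","side")}
seeds={"top":dict(bar=(303,205),sq=(328,203),rd=(354,201)),"side":dict(bar=(283,223),sq=(308,238),rd=(334,253))}
cen={}
for n,c in C.items():
    g=cv2.cvtColor(c["color"],cv2.COLOR_RGB2GRAY); P=cloud(c)
    for k,(u,v) in seeds[n].items():
        w=11; s=np.zeros_like(g); s[v-w:v+w+1,u-w:u+w+1]=1
        m=((g<130)&(s>0)).astype(np.uint8)
        num,lab,st,ct=cv2.connectedComponentsWithStats(m)
        i=1+np.argmax(st[1:,4]); cen[n,k]=ct[i]
        print(n,k,ct[i].round(1),st[i].tolist(),"plane",plane(c,*ct[i],.084).round(4),"depth",np.median(P[lab==i],0).round(4))
for k in("bar","sq","rd"): print(k,tri(ray(C["top"],*cen["top",k]),ray(C["side"],*cen["side",k])).round(4))
# lamp top from white mask
for n,c in C.items():
    P=cloud(c); m=(abs(P[...,2]-.075)<.012)&(c["color"].min(-1)>120)
    m=cv2.morphologyEx(m.astype(np.uint8),cv2.MORPH_OPEN,np.ones((3,3)))
    num,lab,st,ct=cv2.connectedComponentsWithStats(m); i=1+np.argmax(st[1:,4])
    q=np.argwhere(lab==i)[:,::-1]
    X=np.array([plane(c,u,v,.075)[:2] for u,v in q],np.float32)
    print(n,"lamp rect",cv2.minAreaRect(X),"z",np.median(P[lab==i][:,2]))
    # tray front plate top edge / points
    d=(c["color"].max(-1)<90)&(P[...,2]>.012)&(P[...,2]<.06)&(P[...,0]>.25)&(P[...,0]<.6)&(abs(P[...,1]+.12)<.16)
    num,lab,st,ct=cv2.connectedComponentsWithStats(d.astype(np.uint8)); i=1+np.argmax(st[1:,4])
    Q=P[lab==i]; print("front",st[i],Q.min(0).round(3),Q.max(0).round(3),Q.mean(0).round(4), cv2.minAreaRect(Q[:,:2].astype(np.float32)))
for n,px in {"top":[(235,229),(219,240),(205,253),(423,225),(326,153)]}.items():
    for p,z in zip(px,(.034,.095,.034,.005,.113)): print(p,plane(C[n],*p,z).round(3))
E
```

```text
top bar [303.3 204.8] [292, 194, 23, 23, 507] plane [ 0.5759 -0.065   0.084 ] depth [ 0.5768 -0.0645  0.0756]
top sq [328. 203.] [317, 192, 23, 23, 523] plane [ 0.5808 -0.1171  0.084 ] depth [ 0.5813 -0.1187  0.0752]
top rd [354. 201.] [343, 190, 23, 23, 529] plane [ 0.586  -0.1721  0.084 ] depth [ 0.5866 -0.1739  0.0751]
side bar [282.1 223.1] [273, 214, 19, 19, 182] plane [ 0.5699 -0.0648  0.084 ] depth [ 0.5708 -0.0642  0.0827]
side sq [307.2 237.7] [300, 231, 15, 14, 138] plane [ 0.5766 -0.1189  0.084 ] depth [ 0.5779 -0.118   0.0826]
side rd [333.8 253.6] [328, 248, 13, 12, 121] plane [ 0.5823 -0.1727  0.084 ] depth [ 0.5837 -0.1724  0.0827]
bar [ 0.5745 -0.0639  0.0802]
sq [ 0.5806 -0.1174  0.0794]
rd [ 0.5857 -0.1722  0.0806]
top lamp rect ((0.6263447403907776, -0.11168162524700165), (0.17324195802211761, 0.19387705624103546), 6.252414703369141) z 0.07472915430170152
front [296 222  71  45 377] [ 0.447 -0.205  0.012] [ 0.546 -0.058  0.052] [ 0.4656 -0.1377  0.0399] ((0.4951164126396179, -0.12666800618171692), (0.0849764347076416, 0.14895038306713104), 7.692821502685547)
side lamp rect ((0.6226856112480164, -0.11228963732719421), (0.17727310955524445, 0.1967555284500122), 6.185713291168213) z 0.07423507938483265
front [ 229  247  104   87 1251] [ 0.443 -0.205  0.012] [ 0.568 -0.052  0.059] [ 0.4605 -0.1354  0.0342] ((0.5059539675712585, -0.12890660762786865), (0.11059541255235672, 0.15589898824691772), 6.226629257202148)
(235, 229) [0.525 0.079 0.034]
(219, 240) [0.499 0.109 0.095]
(205, 253) [0.471 0.143 0.034]
(423, 225) [ 0.543 -0.35   0.005]
(326, 153) [ 0.682 -0.108  0.113]
```

Run:
```python
from h import *
C={n:load(n) for n in("top","side")}
seeds={"top":dict(bar=(303,205),sq=(328,203),rd=(354,201)),"side":dict(bar=(283,223),sq=(308,238),rd=(334,253))}
cen={}
for n,c in C.items():
    g=cv2.cvtColor(c["color"],cv2.COLOR_RGB2GRAY)
    for k,(u,v) in seeds[n].items():
        s=np.zeros_like(g); s[v-14:v+15,u-11:u+12]=1
        top=np.percentile(g[s>0],80); 
        m=((g<top*.72)&(s>0)).astype(np.uint8)
        num,lab,st,ct=cv2.connectedComponentsWithStats(m); i=1+np.argmax(st[1:,4]); cen[n,k]=ct[i]
        print(n,k,top,ct[i].round(1),st[i].tolist(),plane(c,*ct[i],.081).round(4))
t={k:tri(ray(C["top"],*cen["top",k]),ray(C["side"],*cen["side",k])) for k in("bar","sq","rd")}
for k in t: print(k,t[k].round(4))
d=t["bar"]-t["rd"]; print("yaw",np.degrees(np.arctan2(-d[0],d[1])),"len",np.linalg.norm(d[:2]))
a=np.radians(6.2); ex=np.array([np.cos(a),np.sin(a)]); ey=np.array([-ex[1],ex[0]]); lc=np.array([.6245,-.112])
for n,c in C.items():
    P=cloud(c); d=(c["color"].max(-1)<90)&(P[...,2]>.012)&(P[...,2]<.056)
    L=np.stack([(P[...,:2]-lc)@ex,(P[...,:2]-lc)@ey],-1)
    d&=(L[...,0]<-.13)&(L[...,0]>-.22)&(abs(L[...,1])<.1)
    q=L[d]; print(n,d.sum(),"lx pct",np.percentile(q[:,0],[2,10,50,90]).round(4),"ly",np.percentile(q[:,1],[1,99]).round(4),"z",np.percentile(P[d][:,2],[2,50,98]).round(4))
print("pred key bar",lc-.045*ex+.055*ey)
```

```text
top bar 129.0 [302. 205.] [298, 195, 9, 21, 135] [ 0.5758 -0.0627  0.081 ]
top sq 129.0 [327.6 202.5] [323, 198, 10, 10, 93] [ 0.5822 -0.1169  0.081 ]
top rd 128.0 [353.6 200.5] [349, 196, 10, 10, 72] [ 0.5875 -0.172   0.081 ]
side bar 162.0 [282.4 223. ] [273, 214, 19, 18, 169] [ 0.5726 -0.0634  0.081 ]
side sq 162.0 [307.2 237.7] [300, 231, 15, 14, 133] [ 0.5787 -0.1176  0.081 ]
side rd 161.0 [333.9 253.7] [328, 248, 13, 12, 113] [ 0.5844 -0.1719  0.081 ]
bar [ 0.5753 -0.0624  0.0783]
sq [ 0.5818 -0.1168  0.0779]
rd [ 0.587  -0.1718  0.0787]
yaw 6.117406074624447 len 0.10999900846263057
top 351 lx pct [-0.1712 -0.1704 -0.1661 -0.1632] ly [-0.0739  0.0725] z [0.0141 0.0469 0.0508]
side 1153 lx pct [-0.1746 -0.1742 -0.1734 -0.168 ] ly [-0.0743  0.0715] z [0.0143 0.0373 0.0486]
pred key bar [ 0.57382324 -0.06218167]
```

```bash
python3 -m jog '[[0,-0.6,-0.2,0,0],[0,-1,-0.4,0,0],[0,-1,-0.4,0,0],[0,-1,-0.4,0,0],[0,-1,-0.4,0,0],[0,-1,-0.4,0,0],[0,-1,-0.4,0,0],[0,-1,-0.4,0,0],[0,-1,-0.4,0,0],[0,-1,-0.4,0,0],[0,-1,-0.4,0,0],[0,-1,-0.4,0,0]]' 5
python3 -m jog '[[0,-1,-0.4,0,0],[0,-0.4,-1,0,0],[0,-0.4,-1,0,0],[0,-0.4,-1,0,0],[0,-0.4,-1,0,0],[0,-0.4,-1,0,0],[0,-0.4,-1,0,0],[0,-0.4,-1,0,0],[0,-0.4,-1,0,0],[0,-0.4,-1,0,0],[0,-0.4,-1,0,0],[0,-0.4,-1,0,0]]'
```

```text
time_s: 1.1
tool_pos: [0.438, 0.4155, 0.2394]
tool_rot: [-180.0, 0.0, 156.2]
force: [-0.4, 0.3, 0.5]
grip_width: 0.0148
grasp_force: 0.0
time_s: 2.1
tool_pos: [0.4438, 0.1633, 0.2394]
tool_rot: [-180.0, -0.0, 156.2]
force: [0.1, -0.1, 0.1]
grip_width: 0.0009
grasp_force: 0.0
```

```bash
python3 -m jog '[[0,-0.35,-1,0,0],[0,-0.35,-1,0,0],[0,-0.35,-1,0,0],[0,-0.35,-1,0,0],[0,-0.35,-1,0,0],[0,-0.35,-1,0,0],[0,-0.35,-1,0,0],[0,-0.35,-1,0,0],[0,-0.35,-1,0,0],[0,-0.35,-1,0,0],[0,-0.35,-1,0,0],[0,-0.35,-1,0,0]]'
python3 -m jog '[[0,-0.3,-0.8,0,0],[0,0,0,0,0.155],[0,0,0,0,0.155],[0,0,0,0,0.155],[0,0,0,0,0.155],[0,0,0,0,0.155],[0,0,0,0,0.155],[0,0,0,0,0.155],[0,0,0,0,0.155],[0,0,0,0,0.155],[0,0,0,0,0.155],[0,0,0,0,0.155]]'
python3 -m jog '[[0,0,0,0,0.155],[0,0,0,0,0.155],[0,0,0,0,0.155],[0,0,0,0,0.155],[0,0,0,0,0.155],[0,0,0,0,0.155],[0,0,0,0,0.155],[0,0,0,0,0.155],[0,0,0,0,0.155],[0,0,0,0,0],[0,0,0,0,0],[0,0,0,0,0]]'
```

```text
time_s: 3.1
tool_pos: [0.4236, -0.09, 0.2393]
tool_rot: [180.0, -0.0, 156.2]
force: [-0.2, -0.9, 0.5]
grip_width: 0.0006
grasp_force: 0.0
time_s: 4.1
tool_pos: [0.4228, -0.106, 0.2393]
tool_rot: [-180.0, -0.0, 79.2]
force: [-0.6, 0.3, -0.2]
grip_width: 0.0006
grasp_force: 0.0
time_s: 5.1
tool_pos: [0.4232, -0.1056, 0.2395]
tool_rot: [-180.0, 0.0, 16.9]
force: [0.1, -0.4, -0.7]
grip_width: 0.0004
grasp_force: 0.0
```

```bash
python3 -m jog '[[0,0,0,0,0.12],[0,0,0,0,0.12],[0,-0.15,0.7,0,0],[0,0,0.7,0,0],[0,0,0,1,0],[0,0,0,1,0],[0,0,0,1,0],[0,0,0,1,0],[0,0,0,1,0],[0,0,0,0.5,0],[0,0,0,0,0],[0,0,0,0,0]]'
python3 - <<'E'
from cell import env, read_camera
import cv2, numpy as np
o=env.get_obs(); print(np.round(o["tool_pos"],4),o["tool_rot"],np.round(o["qpos"],1))
c=read_camera("side"); cv2.imwrite("pics/side1.png",cv2.resize(c["color"][100:384,120:460,::-1],None,fx=2,fy=2))
E
```

```text
time_s: 6.1
tool_pos: [0.4234, -0.1334, 0.1297]
tool_rot: [-180.0, 0.0, 6.0]
force: [0.6, -0.3, 0.8]
grip_width: 0.0002
grasp_force: 0.0
[ 0.4234 -0.1334  0.1297] [-1.79999739e+02  2.47917768e-02  6.04323515e+00] [ -7.9  -2.4  21.6 119.6   1.   62.7 -70.7]
```

View pics/side1.png

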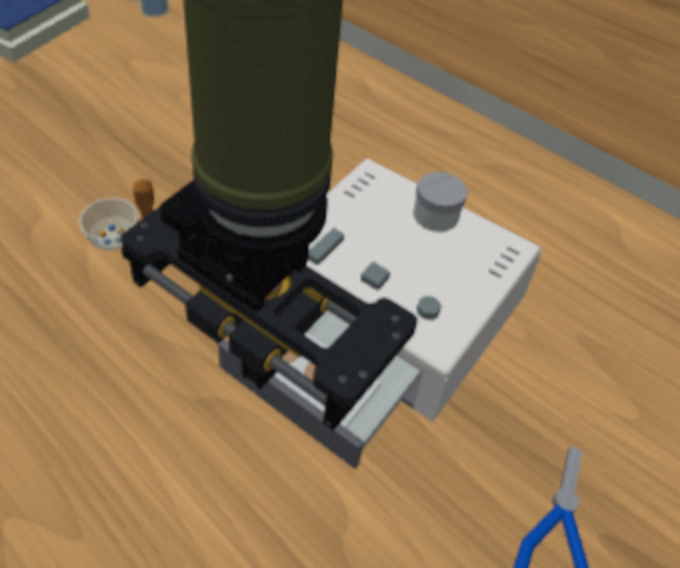

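```bash
python3 -m jog '[[0,0,0,0.9,0],[0,0,0,0.9,0],[0,0,0,0.9,0],[0,0,0,0.9,0],[0,0,0,0.6,0],[0,0,0,0,0],[0,0,0,0,0],[0,0.2,0,0,0],[0,0.2,0,0,0],[0,0.2,0,0,0],[0,0,0,0,0],[0,0,0,0,0]]'
python3 -m jog '[[0,0.2,0,0,0],[0,0.2,0,0,0],[0,0.2,0,0,0],[0,0.2,0,0,0],[0,0.2,0,0,0],[0,0.2,0,0,0],[0,0.2,0,0,0],[0,0.2,0,0,0],[0,0.2,0,0,0]]'
```

```text
time_s: 7.15
tool_pos: [0.436, -0.132, 0.046]
tool_rot: [180.0, -0.0, 6.0]
force: [0.2, -0.4, -0.2]
grip_width: 0.0006
grasp_force: 0.0
time_s: 7.9
tool_pos: [0.4714, -0.1281, 0.0454]
tool_rot: [-180.0, 0.0, 6.0]
force: [-3.9, 0.1, 2.1]
grip_width: 0.0002
grasp_force: 1.3
```

```bash
python3 -m jog '[[0,0.2,0,0,0],[0,0.2,0,0,0],[0,0.2,0,0,0],[0,0.2,0,0,0],[0,0.2,0,0,0],[0,0.2,0,0,0],[0,0.2,0,0,0],[0,0.2,0,0,0],[0,0.1,0,0,0],[0,0,0,0,0]]'
python3 -m jog '[[0,0.1,0,0,0],[0,0.1,0,0,0],[0,0.1,0,0,0]]'
```

```text
time_s: 8.73
tool_pos: [0.5059, -0.1246, 0.0456]
tool_rot: [180.0, -0.1, 6.0]
force: [-0.9, 0.5, -0.5]
grip_width: 0.0006
grasp_force: 0.3
time_s: 8.98
tool_pos: [0.511, -0.1242, 0.0457]
tool_rot: [-180.0, -0.0, 6.0]
force: [-2.5, 0.7, 0.5]
grip_width: 0.0004
grasp_force: 1.1
```

```bash
for i in 1 ; do python3 -m jog '[[0,0.06,0,0,0],[0,0.06,0,0,0],[0,0.06,0,0,0],[0,0,0,0,0]]'; done
python3 -m jog '[[0,0.05,0,0,0],[0,0.05,0,0,0],[0,0,0,0,0]]'
```

```text
time_s: 9.32
tool_pos: [0.515, -0.1237, 0.0456]
tool_rot: [180.0, -0.0, 6.0]
force: [-1.7, 0.2, -0.5]
grip_width: 0.0007
grasp_force: 0.6
time_s: 9.57
tool_pos: [0.5168, -0.1236, 0.0456]
tool_rot: [180.0, -0.0, 6.0]
force: [-0.5, 0.0, -0.3]
grip_width: 0.0002
grasp_force: 0.9
```

```bash
python3 -m jog '[[0,0.05,0,0,0],[0,0,0,0,0]]'; python3 -m jog '[[0,0.05,0,0,0],[0,0,0,0,0]]'
```

```text
time_s: 9.73
tool_pos: [0.5169, -0.1236, 0.0456]
tool_rot: [-180.0, 0.1, 6.0]
force: [-4.7, -0.1, 3.9]
grip_width: 0.0006
grasp_force: 2.4
time_s: 9.9
tool_pos: [0.5169, -0.1236, 0.0454]
tool_rot: [-180.0, 0.2, 6.0]
force: [-7.1, 0.0, 5.1]
grip_width: 0.0005
grasp_force: 3.6
```

The tool stopped and the force rose to 7 N, so the tray is at its stop. I'll back off, rise and verify with a picture.

```bash
python3 -m jog '[[0,0,0,0,0],[0,0,0,0,0],[0,-0.5,0,0,0],[0,-1,0,0,0],[0,0,0,-1,0],[0,0,0,-1,0],[0,0,0,-1,0],[0,0,0,-1,0],[0,0,0,-1,0],[0,0,0,-0.5,0],[0,0,0,0,0],[0,0,0,0,0]]'
python3 - <<'E'
from h import *
from cell import read_camera
a=np.radians(6.15); ex=np.array([np.cos(a),np.sin(a)]); ey=np.array([-ex[1],ex[0]]); lc=np.array([.6245,-.112])
for n in("top","side"):
    c=read_camera(n); np.savez(f"{n}2.npz",**c)
    P=cloud(c); L=np.stack([(P[...,:2]-lc)@ex,(P[...,:2]-lc)@ey],-1)
    d=(c["color"].max(-1)<90)&(P[...,2]>.012)&(P[...,2]<.05)&(L[...,0]<-.085)&(L[...,0]>-.2)&(abs(L[...,1])<.09)
    if d.sum(): print(n,d.sum(),"lx",np.percentile(L[d][:,0],[2,10,50]).round(4))
cv2.imwrite("pics/side2.png",cv2.resize(c["color"][100:384,120:460,::-1],None,fx=2,fy=2))
E
```

```text
time_s: 10.9
tool_pos: [0.4891, -0.1265, 0.1556]
tool_rot: [180.0, -0.1, 6.0]
force: [0.1, -0.5, -0.4]
grip_width: 0.0008
grasp_force: 0.0
top 100 lx [-0.0957 -0.0948 -0.0903]
side 859 lx [-0.0991 -0.0986 -0.0977]
```

View pics/side2.png

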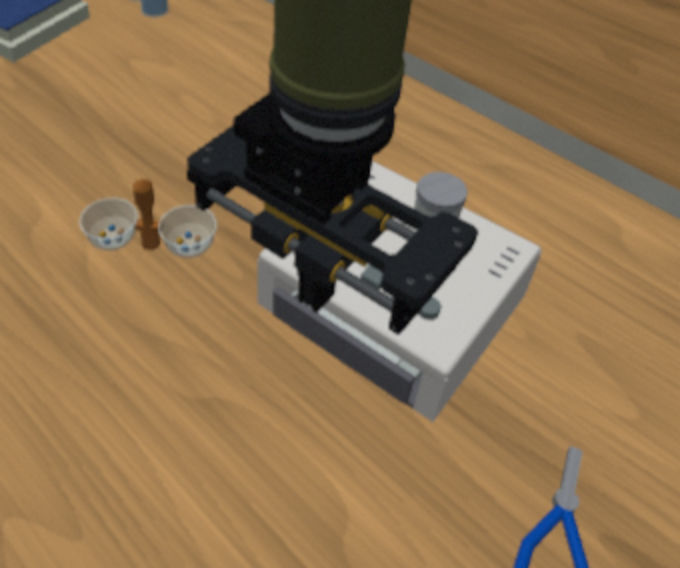

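The picture shows the tray's front plate flush against the lamp front (crop cols 275–415), 98 mm ahead of the lamp's centre. The bystanders haven't moved. Next is the bar key.

```bash
python3 -m jog '[[0,0.92,-0.54,0,0],[0,0.92,-0.54,0,0],[0,0.92,-0.54,0,0],[0,0.92,-0.54,0,0],[0,0.9,-0.54,0,0],[0,0,0,0,0],[0,0,0,0.7,0],[0,0,0,0.7,0],[0,0,0,0.7,0],[0,0,0,0,0],[0,0,0,0,0]]'
python3 - <<'E'
from cell import read_camera
import cv2
c=read_camera("side"); cv2.imwrite("pics/side3.png",cv2.resize(c["color"][160:310,200:400,::-1],None,fx=4,fy=4))
E
```

```text
time_s: 11.92
tool_pos: [0.5726, -0.0635, 0.1119]
tool_rot: [-180.0, 0.2, 6.0]
force: [0.1, 0.0, 1.0]
grip_width: 0.0003
grasp_force: 0.0
```

View pics/side3.png

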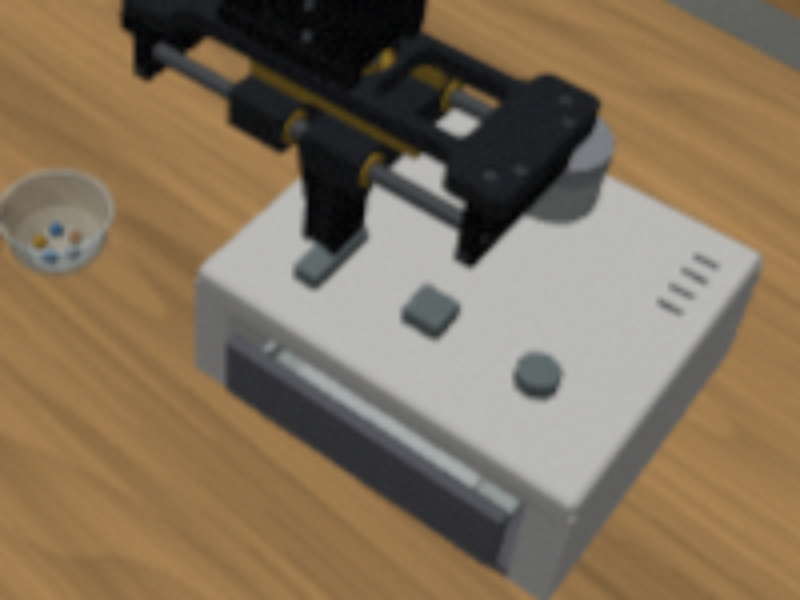

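The closed fingers sit centred over the bar key (crop ~(335,245)), well clear of the square key at (430,310).

```bash
python3 -m jog '[[0,0,0,0.2,0],[0,0,0,0.2,0],[0,0,0,0.1,0],[0,0,0,0,0],[0,0,0,0,0]]'; python3 -m jog '[[0,0,0,0.05,0],[0,0,0,0.05,0],[0,0,0,0,0]]'; python3 -m jog '[[0,0,0,0.05,0],[0,0,0,0,0]]'
```

```text
time_s: 12.38
tool_pos: [0.5742, -0.0632, 0.1036]
tool_rot: [-180.0, -0.0, 6.0]
force: [0.3, 0.4, 0.4]
grip_width: 0.0005
grasp_force: 0.0
time_s: 12.63
tool_pos: [0.5742, -0.0632, 0.1016]
tool_rot: [-180.0, -0.0, 6.0]
force: [0.4, -0.5, 0.4]
grip_width: 0.0004
grasp_force: 0.0
time_s: 12.8
tool_pos: [0.5743, -0.0632, 0.1007]
tool_rot: [-180.0, -0.0, 6.0]
force: [0.1, -0.4, 1.4]
grip_width: 0.0002
grasp_force: 0.8
```

```bash
python3 -m jog '[[0,0,0,0.05,0],[0,0,0,0.05,0],[0,0,0,0,0]]'; python3 -m jog '[[0,0,0,0.05,0],[0,0,0,0.05,0],[0,0,0,0,0]]'
```

```text
time_s: 13.05
tool_pos: [0.5743, -0.0632, 0.0987]
tool_rot: [-180.0, -0.0, 6.0]
force: [-0.9, 0.2, 2.6]
grip_width: 0.0004
grasp_force: 1.4
time_s: 13.3
tool_pos: [0.5743, -0.0632, 0.0966]
tool_rot: [-180.0, -0.0, 6.0]
force: [-1.0, 0.6, 4.0]
grip_width: 0.0006
grasp_force: 1.9
```

```bash
python3 -m jog '[[0,0,0,0.03,0],[0,0,0,0,0],[0,0,0,0,0]]'; python3 -m jog '[[0,0,0,-0.2,0],[0,0,0,-0.3,0],[0,0,0,-0.6,0],[0,0,0,-1,0],[0,0,0,-1,0],[0,0,0,-1,0],[0,0,0,-1,0],[0,-1,0,0,0],[0,-1,0,0,0],[0,-1,0,0,0],[0,-1,0,0,0],[0,-1,0,0,0]]'
python3 -m jog '[[0,-0.5,-1,0,0],[0,0,-1,0,0],[0,0,-1,0,0],[0,0,-1,0,0],[0,0,-1,0,0],[0,0,-1,0,0],[0,0,-1,0,0],[0,0,-1,0,0],[0,0,-1,0,0],[0,0,0,0,0],[0,0,0,0,0],[0,0,0,0,0]]'
python3 - <<'E'
from h import *
from cell import read_camera
for n in("top","side"):
    c=read_camera(n); np.savez(f"{n}4.npz",**c)
cv2.imwrite("pics/top4.png",read_camera("top")["color"][...,::-1])
cv2.imwrite("pics/side4.png",cv2.resize(c["color"][160:384,120:460,::-1],None,fx=2,fy=2))
a=np.radians(6.15); ex=np.array([np.cos(a),np.sin(a)]); ey=np.array([-ex[1],ex[0]]); lc=np.array([.6245,-.112])
P=cloud(c); L=np.stack([(P[...,:2]-lc)@ex,(P[...,:2]-lc)@ey],-1)
d=(c["color"].max(-1)<90)&(P[...,2]>.012)&(P[...,2]<.05)&(L[...,0]<-.085)&(L[...,0]>-.2)&(abs(L[...,1])<.09)
print(d.sum(),"lx",np.percentile(L[d][:,0],[2,10,50]).round(4))
E
```

```text
time_s: 13.55
tool_pos: [0.5743, -0.0631, 0.0965]
tool_rot: [-180.0, -0.0, 6.0]
force: [-1.1, 0.1, 6.4]
grip_width: 0.0004
grasp_force: 2.8
time_s: 14.55
tool_pos: [0.4736, -0.0738, 0.1985]
tool_rot: [180.0, -0.0, 6.0]
force: [0.3, 0.3, 0.0]
grip_width: 0.0004
grasp_force: 0.0
time_s: 15.55
tool_pos: [0.446, 0.1035, 0.1983]
tool_rot: [180.0, -0.0, 6.0]
force: [-0.4, -0.4, 0.2]
grip_width: 0.0007
grasp_force: 0.0
1023 lx [-0.0989 -0.0985 -0.0976]
```

View pics/side4.png

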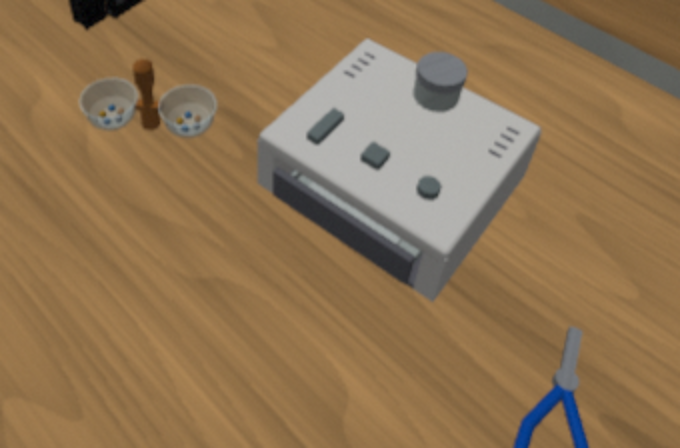

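Run:
```python
from h import *
# key heights before/after, side view
for t in("0","2","4"):
    P=cloud(load("side",t)); print(t,[np.median(P[v-2:v+3,u-2:u+3,2]).round(4) for u,v in((282,223),(308,237),(334,252))])
```

```text
0 [np.float64(0.0834), np.float64(0.0831), np.float64(0.0835)]
2 [np.float64(0.2315), np.float64(0.0838), np.float64(0.0838)]
4 [np.float64(0.0833), np.float64(0.0831), np.float64(0.0835)]
```

The tray is home, with its front plate at crop (275–415, 180–275). All three keys are up at their starting heights, the caddy, tin and pliers haven't moved, and the arm is clear of everything.

```bash
python3 -c "
from cell import env
print(env.sign_off())"
```

```text
the job is handed in; nothing more can be done
None
```

I pushed the tray fully home, pressed the bar key to its stop at about 6 N and saw it come back up, left the tin, caddy and pliers where they were, and handed the job in at about 16 s; no verdict came back.

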